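# Collect the sample rings from the bowl feeder into the inspection tray

## Task

Collect the four whole rings with painted tops (yellow, blue, green, white) from the mat into the brown inspection tray, each standing flat, painted side up, inside the pocket of its own colour. The unpainted black ring and the broken ring (yellow-topped too, but with a piece missing) are not samples: leave them where they stand.

Things in the scene. Friction and masses are not known exactly. Their poses are not given: they have to be found in the camera images.
- ring_yellow: Whole black metal ring whose top 8 mm (rim and side) is painted yellow: 48 mm outer diameter, 32 mm bore, wall 8 mm, 30 mm tall, 60 to 105 g, standing upright on a grey mat 3 mm thick, yellow side up. Origin: centre of its underside; z up along the ring's axis. Other small things on the mat (at most 32 mm tall) leave about 30 mm free all round the ring.
- ring_blue: Whole black metal ring whose top 8 mm (rim and side) is painted blue: 48 mm outer diameter, 32 mm bore, wall 8 mm, 30 mm tall, 60 to 105 g, standing upright on a grey mat 3 mm thick, blue side up. Origin: centre of its underside; z up along the ring's axis. Other small things on the mat (at most 32 mm tall) leave about 30 mm free all round the ring.
- ring_green: Whole black metal ring whose top 8 mm (rim and side) is painted green: 48 mm outer diameter, 32 mm bore, wall 8 mm, 30 mm tall, 60 to 105 g, standing upright on a grey mat 3 mm thick, green side up. Origin: centre of its underside; z up along the ring's axis. Other small things on the mat (at most 32 mm tall) leave about 30 mm free all round the ring.
- ring_white: Whole black metal ring whose top 8 mm (rim and side) is painted white: 48 mm outer diameter, 32 mm bore, wall 8 mm, 30 mm tall, 60 to 105 g, standing upright on a grey mat 3 mm thick, white side up. Origin: centre of its underside; z up along the ring's axis. Other small things on the mat (at most 32 mm tall) leave about 30 mm free all round the ring.
- pocket_yellow: Round shallow yellow pocket, one of four (one of each colour, in shuffled positions, 102 mm between neighbours) fixed in a flat brown tray 220 mm square with a 14 mm high rim. 76 mm outside, 68 mm inside, floor 3 mm thick, wall standing 4 mm above that floor. Origin: centre of the pocket's underside, 5 mm above the table, so its floor is 8 mm and its rim 12 mm above the table; z up.
- pocket_blue: Round shallow blue pocket, one of four (one of each colour, in shuffled positions, 102 mm between neighbours) fixed in a flat brown tray 220 mm square with a 14 mm high rim. 76 mm outside, 68 mm inside, floor 3 mm thick, wall standing 4 mm above that floor. Origin: centre of the pocket's underside, 5 mm above the table, so its floor is 8 mm and its rim 12 mm above the table; z up.
- pocket_green: Round shallow green pocket, one of four (one of each colour, in shuffled positions, 102 mm between neighbours) fixed in a flat brown tray 220 mm square with a 14 mm high rim. 76 mm outside, 68 mm inside, floor 3 mm thick, wall standing 4 mm above that floor. Origin: centre of the pocket's underside, 5 mm above the table, so its floor is 8 mm and its rim 12 mm above the table; z up.
- pocket_white: Round shallow white pocket, one of four (one of each colour, in shuffled positions, 102 mm between neighbours) fixed in a flat brown tray 220 mm square with a 14 mm high rim. 76 mm outside, 68 mm inside, floor 3 mm thick, wall standing 4 mm above that floor. Origin: centre of the pocket's underside, 5 mm above the table, so its floor is 8 mm and its rim 12 mm above the table; z up.
- ring_unmarked: Look-alike, stays where it is: all-black ring without paint, 48 mm outer diameter, 32 mm bore, wall 8 mm, 30 mm tall, 60 to 105 g, standing upright on the mat. Origin: centre of its underside; z up.
- ring_broken: Look-alike, stays where it is: black ring with the same yellow top, but broken, about a third of its wall missing so that it is C-shaped from above; otherwise 48 mm outer diameter, 32 mm bore, wall 8 mm, 30 mm tall, about 55 g, standing upright on the mat. Origin: centre of its underside, on the ring's axis; z up.
Mind the look-alikes: they are no part of the job. Of the things that look like the pocket_green, the middle-sized one is meant.

How it is judged:
By the outcome, as a careful person would: the job done as asked, in the order asked, and still so for the second after the job is handed in, with the robot touching nothing.
It also fails if it takes over 99 s, if anything falls off the work surface, if the arm or the gripper's body presses on something with over 40 N, if the wrist force passes 120 N, or if a joint passes its speed limit or range.

## Robot

A 6-joint arm with a two-finger parallel gripper is mounted at the origin on the work surface. World frame = base frame: x ahead of the robot, y to its left, z up, the work surface at z = 0. Lengths are in mm, angles in rad, forces in N, time in s.
With the tool pointing down it reaches from about 400 to 925 mm from the base axis. Payload 12.5 kg.
Tool frame: the origin (TCP) lies on the front face of the gripper's body, between the roots of the fingers; the fingertips stand 78 mm ahead of it and the grasp point (between the pads) lies 59 mm ahead of it (env.nose_length is the distance from the TCP to the fingertips, in mm); z points along the fingers, y is the line along which they close (so a half turn about z gives the same grasp; the last joint's range is limited). The gripper opens to 95 mm and grips with 3 to 60 N. Pads are 20 mm wide; open, the fingers measure 119 mm over their backs; the gripper's body (75 mm by 180 mm) begins 59 mm behind the grasp point.
Start: joints at [-1.405, 0.491, 1.559, -0, 1.092, -0.106], TCP at [167.813, -602.06, 292.261] pointing down, gripper open.
Joint ranges: [-3.1, 3.1], [-0.84, 2.19], [0.05, 2.79], [-1.13, 4.28], [0.06, 2.93], [-2.69, 2.69]. Speed limits (rad/s): [2.22, 2.22, 2.79, 3.14, 3.14, 3.14].

## Interface

Orientations are given as [roll, pitch, yaw] about the fixed x, y, z axes, in that order (R = Rz(yaw) Ry(pitch) Rx(roll)).
In Python, from cell import env gives the robot as it stands.
- The arm moves only by the tool jog_arm, never from a script. Its argument "motion" is a list of rows, each a list of 7 numbers: the turn, a rotation vector about the tool's x, y, z in degrees, then the shift along the tool's x, y, z in mm, then the finger opening in mm, from 0 to 95.1. In form: [[wx, wy, wz, x, y, z, hand], ...]. A call has 1 to 10 rows; each row shifts and turns the commanded pose from where the row before left it, along the tool's axes as they then stand; what a row does not reach is not made up. A row lasts 1/8 s, in which the tool goes at most 62.5 mm and 10.7 degrees, less where a joint would pass 70% of its speed; a pose out of reach is approached as far as the arm can. A call is refused whole if a number of a shift passes 62.5 or a number of a turn 10.7, either way. A call with a gripper value outside its range is refused whole. The fingers move at their own pace and stop on an object; the grip force is fixed at half the most. Time passes only in rows, so rows that do not move let the fingers close. It gives the time, the measured TCP pose, the force, the opening and the grip force at its end, in the units of the state.
- env.state(): the state, without advancing time (a new reading comes with each control period).
- env.read_camera(name): name is "side" or "top" or "wrist"; returns a dict with "color" (384x512x3 uint8, red, green, blue), "z_map" (384x512 float32, mm along the optical axis (not along the pixel's ray), 0 where there is no reading), "camera_matrix" (3x3 intrinsics, pixels), "k1" (the pictures are not rectified: a ray, as slopes to the right and down, at radius r is drawn at 1 + k1 r^2 times it, then the intrinsics apply), "world_to_cam" (4x4, takes a point from world to camera coordinates). Camera axes: x right, y up, looking along -z (the intrinsics and any distortion apply to the point x, -y, -z); pixel columns grow to the right and rows downward; lengths in mm; the calibration is good to about 2 mm. A picture is of the moment at which its call begins.
- env.job_done(): hands the job in; it is judged then, once.
Trained networks look in the newest picture that a camera, given by its name, has taken for a name from the list of things; names that differ only in an ending like _2 or _b are one class to them, and where a whole thing is asked for, a point or a joint stands for the part that bears it (a point fixed in the world has none). Each returns a list of dicts, best first, with "score" (0 to 1); they miss things now and then, are a little off and sometimes report something else, mostly with a low value. They report only what shows in the picture. A call takes as long as a camera call. They do not tell look-alikes from the thing itself.
- env.recognise(camera, thing): "location" ([column, row] in pixels, amid what is visible of it).
The state is a dict: "t": time; "joints": joint angles; "qvel": joint speeds; "tau": joint torques, N m; "eef_pos": TCP position; "tcp_rot": TCP orientation; "ft_force": force on the tool from outside, world axes, zero at the start; "moment": the same for the moment, N m; "opening": opening from 0.0 (shut) to 1.0 (fully open); "grip_force": force on a finger pad.
Only numpy, scipy, OpenCV 4.12 (cv2) and the standard library are available. Lean on these libraries where they do the work, as an engineer would, in place of code of your own. Each camera call takes 0.05 s, during which the arm holds its last target. There are 200 camera calls.

## Working session

There is one attempt and no reset: what is moved stays moved. The work goes in short steps, Python scripts to look and compute and a tool call to move; the robot and the scene stay as the last step left them, time stands still between calls to the robot, and variables do not carry over. Pictures are saved under pics/ and viewed, at most 14 in all, crops included, and the job is handed in when it is done.

Besides the shell and the picture viewer there is one more tool, called as name(argument=value, ...) on one line, values as JSON. jog_arm: Moves the arm, as the interface text tells. Its arguments: {"type":"object","properties":{"motion":{"type":"array"}},"required":["motion"]}

```bash
ls; mkdir -p pics
python3 - <<'E'
from cell import env
import cv2
s=env.state(); print(s)
for n in("top","side"):
    c=env.read_camera(n); cv2.imwrite(f"pics/{n}0.png",cv2.cvtColor(c["color"],cv2.COLOR_RGB2BGR))
    print(n,c["camera_matrix"],c["k1"],c["world_to_cam"])
E
```

```text
pics
{'t': 0.0, 'joints': array([-1.40462471e+00,  4.91544862e-01,  1.55946267e+00, -6.30282175e-06,
        1.09170279e+00, -1.05592346e-01]), 'qvel': array([-7.36017352e-04,  2.54458761e-03, -2.09956205e-03, -5.96203106e-05,
        8.05661126e-04,  7.31167446e-04]), 'tau': array([ 4.14433953e-04, -6.12646580e+01, -2.58188957e+01,  6.92693051e-02,
        4.81864647e-02, -1.17658265e-04]), 'eef_pos': array([ 167.76734346, -601.89058975,  291.66628184]), 'tcp_rot': array([-3.14048062e+00, -1.12238908e-04,  2.71766814e-01]), 'ft_force': array([ 0.43425257, -0.74367993, -0.23310467]), 'moment': array([-0.01185081,  0.04201143, -0.04671661]), 'grip_force': 0.0, 'opening': 0.9990149790370734}
top [[371.4324042    0.         255.97885226]
 [  0.         371.4324042  193.63980857]
 [  0.           0.           1.        ]] 0.018635410637466623 [[-9.67554749e-03 -9.99844162e-01  1.47660435e-02 -6.01581741e+01]
 [ 9.96484426e-01 -8.41202231e-03  8.33548258e-02 -5.06718413e+02]
 [-8.32176237e-02  1.55206360e-02  9.96410526e-01 -8.72829878e+02]
 [ 0.00000000e+00  0.00000000e+00  0.00000000e+00  1.00000000e+00]]
side [[378.90918468   0.         256.85508448]
 [  0.         378.90918468 187.70151654]
 [  0.           0.           1.        ]] -0.034626666616574174 [[-9.63605717e-01 -2.66356743e-01 -2.27619771e-02  4.89533416e+02]
 [ 1.50828358e-01 -6.11999362e-01  7.76342442e-01 -1.27948542e+02]
 [-2.20714360e-01  7.44654864e-01  6.29900234e-01 -6.99922283e+02]
 [ 0.00000000e+00  0.00000000e+00  0.00000000e+00  1.00000000e+00]]
```

View pics/top0.png

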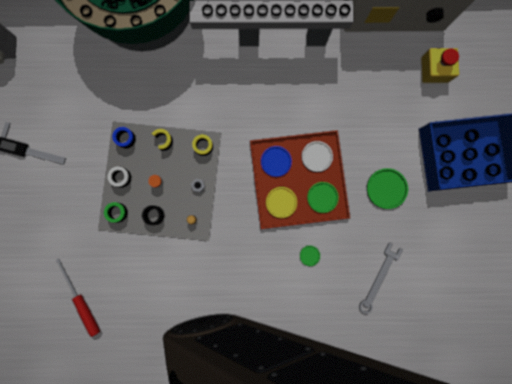

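View pics/side0.png

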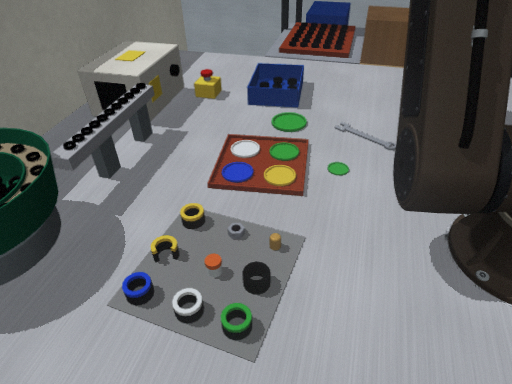

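The top view shows rings at about blue (123,138), broken (162,140), whole yellow (202,145), white (119,177), green (115,213) and black (152,215). Pockets are at blue (276,162), white (317,157), yellow (282,202) and green (323,198). The side view agrees with this. Next I'll measure them.

```bash
cat > h.py <<'E'
import numpy as np, cv2
from cell import env
HSV={'yellow':((20,110,70),(36,255,255)),'blue':((105,130,50),(130,255,255)),'green':((50,110,40),(80,255,255)),'white':((0,0,165),(180,60,255))}
def plane(c,uv,z):
    K=c["camera_matrix"];uv=np.atleast_2d(uv).astype(float)
    d=(uv-[K[0,2],K[1,2]])/[K[0,0],K[1,1]]; s=d.copy()
    for _ in range(20): s=d/(1+c["k1"]*(s**2).sum(1,keepdims=True))
    T=c["world_to_cam"];R=T[:3,:3]
    o=-R.T@T[:3,3]; r=np.c_[s[:,0],-s[:,1],-np.ones(len(s))]@R
    return (o+r*((z-o[2])/r[:,2])[:,None])[:,:2]
def project(c,P):
    K=c["camera_matrix"];T=c["world_to_cam"];p=np.atleast_2d(P)@T[:3,:3].T+T[:3,3]
    s=np.c_[-p[:,0]/p[:,2],p[:,1]/p[:,2]]; s=s*(1+c["k1"]*(s**2).sum(1,keepdims=True))
    return s*[K[0,0],K[1,1]]+[K[0,2],K[1,2]]
def blobs(c,col,z,up=6,amin=15):
    """circle fits (x,y,r) on plane z of colour blobs: hull of contour"""
    im=cv2.resize(c["color"],None,fx=up,fy=up,interpolation=cv2.INTER_CUBIC)
    m=cv2.inRange(cv2.cvtColor(im,cv2.COLOR_RGB2HSV),*HSV[col])
    out=[]
    for k in cv2.findContours(m,cv2.RETR_EXTERNAL,cv2.CHAIN_APPROX_NONE)[0]:
        if cv2.contourArea(k)<amin*up*up: continue
        P=plane(c,(k[:,0]+.5)/up-.5,z); (x,y),r=cv2.minEnclosingCircle(P.astype(np.float32))
        A=np.c_[2*P,np.ones(len(P))]; q=np.linalg.lstsq(A,(P**2).sum(1),rcond=None)[0]
        out.append((q[0],q[1],np.sqrt(max(0,q[2]+q[0]**2+q[1]**2)),r))
    return out
E
python3 - <<'E'
from h import *
import numpy as np
np.set_printoptions(precision=1,suppress=True)
for n in("top","side"):
  c=env.read_camera(n)
  for col in HSV:
    for z,rr in((33,(12,29)),(12,(30,45))):
      for b in blobs(c,col,z):
        if rr[0]<b[3]<rr[1] : print(n,col,z,np.array(b))
  if n=="top":
    px=[(123,138),(162,140),(202,145),(119,177),(115,213),(152,215),(155,181),(198,185),(191,219)]
    print(plane(c,px,30))
    for u,v in px[:6]: print(c["color"][v-9:v+10,u].max(1))
E
```

```text
top yellow 33 [625.6  64.   24.1  24.8]
top yellow 33 [640.2 162.2  21.   25.4]
top yellow 12 [ 486.2 -125.6   38.2   38.9]
top yellow 12 [ 497.5 -226.8   38.6   39.4]
top blue 33 [645.3 253.5  24.3  25.1]
top blue 12 [ 586.9 -114.2   37.3   37.9]
top green 33 [ 358.5 -188.7   23.1   23.5]
top green 33 [464.8 269.   24.2  25.1]
top green 12 [ 497.2 -226.6   36.6   37.3]
[[641.9 252.7]
 [636.6 159.8]
 [623.9  64.1]
 [547.9 260.4]
 [462.5 267.9]
 [456.9 181.3]
 [537.7 175.4]
 [527.3  73.4]
 [446.6  89.6]]
[130  75  23  13  38  56  63  62  63  58  63  66  78 113 143 152 132  75
  31]
[150 105  50  17  43  59  65  65  63  64  63  73  99 127 150 162 150 106
  48]
[157 123  62  19  34  57  66  66  65  64  63  73  92 111 133 154 157 129
  70]
[162 139  84  34  44  61  65  66  65  65  65  71  88 103 126 151 161 140
  91]
[125  97  61  53  65  63  65  64  65  69  79  94 101  96 105 118 127 115
  84]
[ 20   2  17  37  58  66  68  68  67  69  67  78  92 103  94  72  33  13
  21]
side yellow 33 [641.2 162.9  21.7  27. ]
side yellow 33 [626.3  66.4  25.8  27.8]
side yellow 12 [ 487.  -124.7   39.2   41.3]
side blue 33 [645.9 255.9  25.5  27.4]
side blue 12 [ 588.3 -113.4   39.4   41.4]
side green 33 [465.6 271.9  24.8  26.2]
side green 33 [ 356.1 -153.2   23.8   24.9]
side green 12 [ 498.2 -225.3   39.1   41.2]
side white 33 [ 846.2 -219.4   20.    27.8]
```

Run:
```python
from h import *
np.set_printoptions(precision=1,suppress=True)
for n in("top","side"):
  c=env.read_camera(n)
  for P,z,h in(((548,260),33,30),((597,-215),12,46)):
    u,v=project(c,[(*P,z)])[0]; d=h/2 if z==12 else 15
    s=30 if n=="side" else 20
    for vt in (95,110,125,140):
      HSV['white']=((0,0,vt),(180,70,255))
      im=np.zeros_like(c["color"]);a,b=int(v),int(u);im[a-s:a+s,b-s:b+s]=c["color"][a-s:a+s,b-s:b+s]
      for q in blobs(dict(c,color=im),'white',z):
        if 15<q[3]<45: print(n,z,vt,np.array(q))
```

```text
top 33 110 [550.6 264.5  24.5  25.3]
top 33 125 [550.4 264.2  23.5  24. ]
top 33 140 [550.3 264.   22.5  23. ]
top 12 95 [ 598.6 -215.5   38.3   39. ]
top 12 110 [ 599.1 -215.6   38.    38.8]
top 12 125 [ 599.6 -215.9   37.5   38.6]
top 12 140 [ 597.1 -214.3   34.4   36.8]
side 33 125 [555.9 288.4  26.5  36.1]
side 33 125 [552.3 262.4  25.5  28.7]
side 33 125 [577.8 229.8  36.4  43.5]
side 33 140 [551.7 262.7  24.5  25.2]
side 12 95 [ 599.4 -214.5   40.8   43.2]
side 12 110 [ 600.  -214.8   40.4   42.7]
side 12 125 [ 600.5 -216.    39.6   41.7]
side 12 140 [ 600.7 -217.    38.9   40.4]
```

jog_arm(motion=[[0,0,0,0,0,0,72],[0,0,0,0,0,0,72]])

```text
t: 0.55
eef_pos: [167.8, -602.0, 292.2]
tcp_rot: [3.142, 0.0, 0.272]
ft_force: [-0.6, -0.1, 0.1]
opening: 0.843
grip_force: 0.0
```

jog_arm(motion=[[0,0,0,38.8,-32.5,0,72],[0,0,0,38.8,-32.5,0,72],[0,0,0,38.8,-32.5,0,72],[0,0,0,38.8,-32.5,0,72],[0,0,0,38.8,-32.5,0,72],[0,0,0,38.8,-32.5,0,72],[0,0,0,38.8,-32.5,0,72],[0,0,0,38.8,-32.5,0,72],[0,0,0,38.8,-32.5,0,72],[0,0,0,38.8,-32.5,0,72]])

```text
t: 1.8
eef_pos: [455.1, -183.4, 292.5]
tcp_rot: [3.141, -0.0, 0.272]
ft_force: [0.4, -1.5, -0.0]
opening: 0.757
grip_force: 0.0
```

jog_arm(motion=[[0,0,0,38.8,-32.5,15,72],[0,0,0,38.8,-32.5,15,72],[0,0,0,38.8,-32.5,15,72],[0,0,0,38.8,-32.5,15,72],[0,0,0,38.8,-32.5,15,72],[0,0,0,38.8,-32.5,15,72],[0,0,0,0,0,0,72],[0,0,0,0,0,0,72],[0,0,0,0,0,0,72]])

```text
t: 2.92
eef_pos: [625.9, 64.6, 202.8]
tcp_rot: [3.141, -0.0, 0.271]
ft_force: [-0.6, -0.6, 0.4]
opening: 0.756
grip_force: 0.0
```

Run:
```python
from h import *
np.set_printoptions(precision=1,suppress=True)
s=env.state();print(s['joints'],s['eef_pos'],s['tcp_rot'])
c=env.read_camera("wrist");cv2.imwrite("pics/w1.png",cv2.cvtColor(c["color"],cv2.COLOR_RGB2BGR))
for col in('yellow','blue','green'):
  for b in blobs(c,col,33): print(col,np.array(b))
```

```text
[-0.   0.6  1.6 -0.   0.9  1.3] [625.9  64.6 202.8] [ 3.1 -0.   0.3]
yellow [502.7  37.2  38.   65.3]
yellow [ 487.  -127.6   75.6   88.3]
yellow [578.1 -74.6  21.2  30.2]
yellow [513.9 158.5  21.3  30.6]
yellow [627.3  64.5  24.2  24.9]
yellow [641.7 161.3  20.9  25.1]
blue [624.6 -88.2   8.   12. ]
blue [647.1 251.   24.5  26. ]
```

View pics/w1.png

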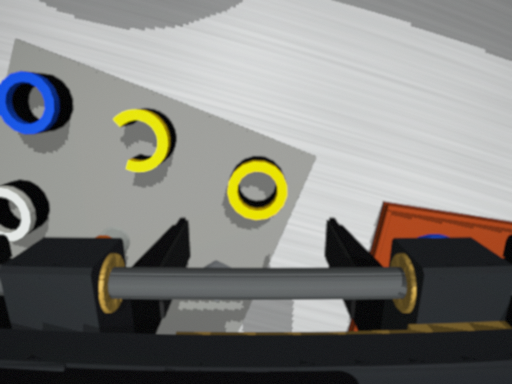

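The wrist view shows the whole yellow ring centred between the fingers at (257,189), in agreement with the other cameras. The broken ring is at (140,140), well clear. Descending now.

jog_arm(motion=[[0,0,0,0.5,0,30,72],[0,0,0,0,0,30,72],[0,0,0,0,0,30,72],[0,0,0,0,0,14,72],[0,0,0,0,0,10,72],[0,0,0,0,0,0,72],[0,0,0,0,0,0,40],[0,0,0,0,0,0,40],[0,0,0,0,0,0,40],[0,0,0,0,0,0,40]])

```text
t: 4.22
eef_pos: [626.8, 65.6, 88.6]
tcp_rot: [3.141, -0.001, 0.272]
ft_force: [-1.2, -0.8, 3.9]
opening: 0.495
grip_force: 30.0
```

jog_arm(motion=[[0,0,0,0,0,0,40],[0,0,0,0,0,0,40],[0,0,0,0,0,-10,40],[0,0,0,0,0,-20,40],[0,0,0,0,0,-30,40],[0,0,0,0,0,-30,40],[0,0,0,0,0,0,40]])

```text
t: 5.1
eef_pos: [627.5, 65.7, 181.5]
tcp_rot: [3.14, -0.005, 0.272]
ft_force: [0.0, -0.5, -0.2]
opening: 0.492
grip_force: 30.0
```

jog_arm(motion=[[0,0,0,-37.2,29.1,0,40],[0,0,0,-37.2,29.1,0,40],[0,0,0,-37.2,29.1,0,40],[0,0,0,-37.2,29.1,0,40],[0,0,0,-37.2,29.1,0,40],[0,0,0,0,0,0,40],[0,0,0,0,0,0,40],[0,0,0,0,0,0,40]])

```text
t: 6.1
eef_pos: [487.0, -123.7, 178.1]
tcp_rot: [-3.142, 0.0, 0.273]
ft_force: [-0.3, 0.3, -0.8]
opening: 0.489
grip_force: 30.0
```

```bash
python3 - <<'E'
from h import *
np.set_printoptions(precision=1,suppress=True)
s=env.state();print(s['eef_pos'],s['tcp_rot'])
c=env.read_camera("side");cv2.imwrite("pics/s1.png",cv2.cvtColor(c["color"],cv2.COLOR_RGB2BGR))
c=env.read_camera("wrist");cv2.imwrite("pics/w2.png",cv2.cvtColor(c["color"],cv2.COLOR_RGB2BGR))
for b in blobs(c,'blue',12):print(np.array(b))
E
python3 -c "
import cv2,numpy as np
cv2.imwrite('pics/j1.png',cv2.resize(np.hstack([cv2.imread('pics/s1.png'),cv2.imread('pics/w2.png')]),(800,300)))"
```

```text
[ 487.  -123.7  178.1] [-3.1  0.   0.3]
[ 587.3 -114.6   37.3   37.7]
```

View pics/j1.png

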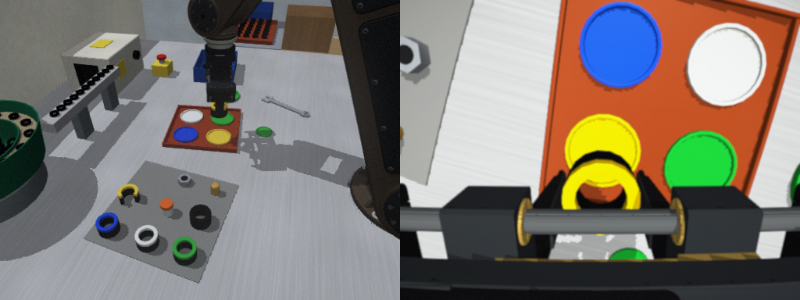

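The side view shows the ring held above the yellow pocket. In the wrist view it is centred between the fingers, but the opening is slowly shrinking, so I'll check its pose in the grip.

Run:
```python
from h import *
np.set_printoptions(precision=1,suppress=True)
s=env.state();print(s['eef_pos'],s['tcp_rot'],s['opening'])
c=env.read_camera("wrist")
for z in(118,122.4,126):
  for b in blobs(c,'yellow',z):
    if b[3]<40: print(z,np.array(b))
u,v=project(c,[(*s['eef_pos'][:2],122)])[0];print(u,v)
im=c["color"][180:340,150:360];cv2.imwrite("pics/w3.png",cv2.cvtColor(cv2.resize(im,None,fx=3,fy=3),cv2.COLOR_RGB2BGR))
```

```text
[ 487.  -123.7  178.1] [3.1 0.  0.3] 0.49230863531405217
118 [ 445.3 -209.8   28.3   36.8]
118 [ 481.  -171.6   12.2   17.4]
118 [457.3 -86.4  12.3  17.5]
118 [ 489.7 -123.3   20.    25.3]
118 [ 521.7 -176.5   22.5   23.1]
118 [493.4   3.4   2.6   3.9]
118 [ 518.1 -116.5   19.2   22.5]
122.4 [ 448.5 -206.8   27.4   35.8]
122.4 [ 483.2 -169.7   11.9   16.9]
122.4 [460.1 -86.9  12.   17. ]
122.4 [ 491.6 -122.8   19.4   24.6]
122.4 [ 522.6 -174.4   21.8   22.4]
122.4 [495.2   0.3   2.5   3.7]
122.4 [ 519.2 -116.2   18.6   21.9]
126 [ 451.1 -204.3   26.8   34.9]
126 [ 485.  -168.1   11.6   16.5]
126 [462.5 -87.4  11.7  16.6]
126 [ 493.1 -122.4   18.9   24. ]
126 [ 523.4 -172.7   21.3   21.9]
126 [496.7  -2.3   2.5   3.7]
126 [ 520.1 -115.9   18.2   21.3]
256.25338534780576 255.26128606385453
```

View pics/w3.png

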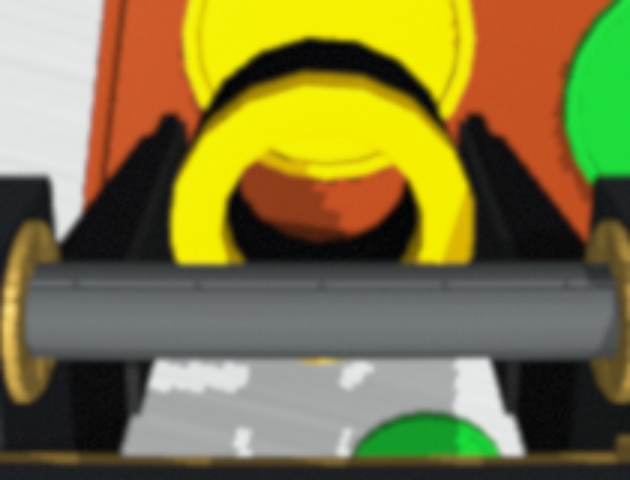

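jog_arm(motion=[[0,0,0,0,1.5,30,40],[0,0,0,0,0,30,40],[0,0,0,0,0,14,40],[0,0,0,0,0,7,40],[0,0,0,0,0,3,40],[0,0,0,0,0,0,40],[0,0,0,0,0,0,40],[0,0,0,0,0,0,52],[0,0,0,0,0,0,60],[0,0,0,0,0,0,72]])

```text
t: 7.5
eef_pos: [487.0, -125.9, 94.3]
tcp_rot: [3.141, -0.0, 0.272]
ft_force: [-0.8, -0.2, 0.0]
opening: 0.679
grip_force: 0.0
```

jog_arm(motion=[[0,0,0,0,0,0,72],[0,0,0,0,0,0,72],[0,0,0,0,0,-20,72],[0,0,0,0,0,-40,72],[0,0,0,0,0,-40,72]])

```text
t: 8.12
eef_pos: [486.8, -125.8, 195.2]
tcp_rot: [-3.141, 0.001, 0.272]
ft_force: [-0.2, 0.1, -0.1]
opening: 0.755
grip_force: 0.0
```

jog_arm(motion=[[0,0,0,31.9,-40.3,0,72],[0,0,0,31.9,-40.3,0,72],[0,0,0,31.9,-40.3,0,72],[0,0,0,31.9,-40.3,0,72],[0,0,0,31.9,-40.3,0,72],[0,0,0,31.9,-40.3,0,72],[0,0,0,31.9,-40.3,0,72],[0,0,0,31.9,-40.3,0,72],[0,0,0,0,0,0,72],[0,0,0,0,0,0,72]])

```text
t: 9.38
eef_pos: [645.9, 252.9, 193.7]
tcp_rot: [3.141, 0.001, 0.272]
ft_force: [-0.8, 0.2, -0.3]
opening: 0.754
grip_force: 0.0
```

Run:
```python
from h import *
np.set_printoptions(precision=1,suppress=True)
s=env.state();print(s['eef_pos'],s['tcp_rot'],s['joints'])
c=env.read_camera("wrist")
for b in blobs(c,'blue',33):
    if b[3]<40: print(np.array(b))
c=env.read_camera("side")
for b in blobs(c,'yellow',12)+blobs(c,'yellow',38): print('y',np.array(b))
im=c["color"][120:210,190:330];cv2.imwrite("pics/s2.png",cv2.cvtColor(cv2.resize(im,None,fx=4,fy=4),cv2.COLOR_RGB2BGR))
```

```text
[645.9 252.9 193.7] [3.1 0.  0.3] [ 0.3  0.7  1.5 -0.   1.   1.6]
[647.2 254.9  24.1  24.9]
y [653.5 146.3  22.5  28. ]
y [451.5  72.6   7.   10.1]
y [758.3 147.6   9.7  12.6]
y [802.1  -1.8  11.8  16.5]
y [ 484.5 -181.4   70.3   93.2]
y [ 833.2 -553.1   73.1   98.7]
y [1018.9 -502.1   68.   110.5]
y [638.2 166.8  21.5  26.7]
y [446.   96.7   6.6   9.6]
y [738.  168.2   9.2  12. ]
y [779.7  25.9  11.2  15.7]
y [ 477.4 -145.    66.9   88.7]
y [ 809.2 -498.8   69.6   94. ]
y [ 986.  -450.3   64.8  105.2]
```

View pics/s2.png

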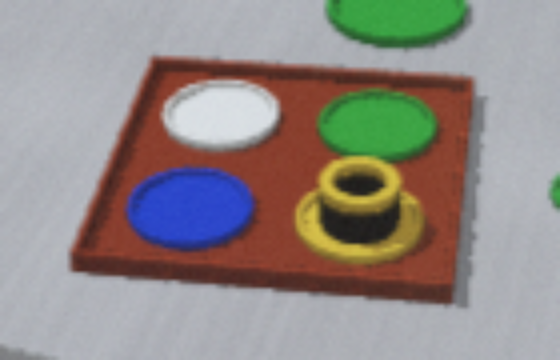

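Yellow stands flat in its pocket. In the 4x crop, the ring is at (360,200) inside the pocket. Next is blue.

jog_arm(motion=[[0,0,0,0.9,-1,30,72],[0,0,0,0,0,30,72],[0,0,0,0,0,25,72],[0,0,0,0,0,13,72],[0,0,0,0,0,7,72],[0,0,0,0,0,0,72],[0,0,0,0,0,0,40],[0,0,0,0,0,0,40],[0,0,0,0,0,0,40],[0,0,0,0,0,0,40]])

```text
t: 10.72
eef_pos: [647.0, 254.5, 89.6]
tcp_rot: [3.142, -0.001, 0.272]
ft_force: [-0.6, -1.1, 3.2]
opening: 0.506
grip_force: 30.0
```

jog_arm(motion=[[0,0,0,0,0,0,40],[0,0,0,0,0,0,40],[0,0,0,0,0,-10,40],[0,0,0,0,0,-20,40],[0,0,0,0,0,-30,40],[0,0,0,0,0,-30,40],[0,0,0,0,0,0,40]])

```text
t: 11.6
eef_pos: [647.7, 254.6, 182.7]
tcp_rot: [3.142, -0.005, 0.272]
ft_force: [0.5, 0.1, -0.8]
opening: 0.503
grip_force: 30.0
```

jog_arm(motion=[[0,0,0,-19.6,42.4,0,40],[0,0,0,-19.6,42.4,0,40],[0,0,0,-19.6,42.4,0,40],[0,0,0,-19.6,42.4,0,40],[0,0,0,-19.6,42.4,0,40],[0,0,0,-19.6,42.4,0,40],[0,0,0,-19.6,42.4,0,40],[0,0,0,-19.6,42.4,0,40],[0,0,0,0,0,0,40],[0,0,0,0,0,0,40]])

```text
t: 12.85
eef_pos: [586.7, -114.2, 178.8]
tcp_rot: [-3.141, 0.001, 0.271]
ft_force: [0.6, 1.1, -0.9]
opening: 0.507
grip_force: 30.0
```

jog_arm(motion=[[0,0,0,0.5,0,30,40],[0,0,0,0,0,30,40],[0,0,0,0,0,14,40],[0,0,0,0,0,7,40],[0,0,0,0,0,2,40],[0,0,0,0,0,0,40],[0,0,0,0,0,0,40],[0,0,0,0,0,0,52],[0,0,0,0,0,0,60],[0,0,0,0,0,0,72]])

```text
t: 14.1
eef_pos: [587.4, -114.4, 96.3]
tcp_rot: [3.141, -0.0, 0.272]
ft_force: [0.5, -0.3, -0.5]
opening: 0.683
grip_force: 0.0
```

jog_arm(motion=[[0,0,0,0,0,0,72],[0,0,0,0,0,0,72],[0,0,0,0,0,-20,72],[0,0,0,0,0,-40,72],[0,0,0,0,0,-40,72]])

```text
t: 14.72
eef_pos: [587.2, -114.3, 197.1]
tcp_rot: [-3.141, 0.001, 0.272]
ft_force: [0.1, -0.3, -0.3]
opening: 0.757
grip_force: 0.0
```

jog_arm(motion=[[0,0,0,8.4,-46.8,0,72],[0,0,0,8.4,-46.8,0,72],[0,0,0,8.4,-46.8,0,72],[0,0,0,8.4,-46.8,0,72],[0,0,0,8.4,-46.8,0,72],[0,0,0,8.4,-46.8,0,72],[0,0,0,8.4,-46.8,0,72],[0,0,0,8.4,-46.8,0,72],[0,0,0,0,0,0,72],[0,0,0,0,0,0,72]])

```text
t: 15.98
eef_pos: [551.4, 264.1, 196.0]
tcp_rot: [3.141, 0.0, 0.272]
ft_force: [0.9, -0.3, 0.3]
opening: 0.758
grip_force: 0.0
```

Run:
```python
from h import *
np.set_printoptions(precision=1,suppress=True)
s=env.state();print(s['eef_pos'],s['tcp_rot'])
c=env.read_camera("wrist")
for vt in(165,180,200):
  HSV['white']=((0,0,vt),(180,60,255))
  for b in blobs(c,'white',33):
    if 20<b[3]<40: print(np.array(b))
W=c["color"]
c=env.read_camera("side")
im=np.hstack([cv2.resize(c["color"][120:210,190:330],(400,257)),cv2.resize(W,(342,257))]);cv2.imwrite("pics/s3.png",cv2.cvtColor(im,cv2.COLOR_RGB2BGR))
```

```text
[551.4 264.1 196. ] [3.1 0.  0.3]
[550.2 263.3  24.1  24.8]
[550.2 263.4  23.7  24.1]
[721.4 142.9  12.8  21. ]
```

View pics/s3.png

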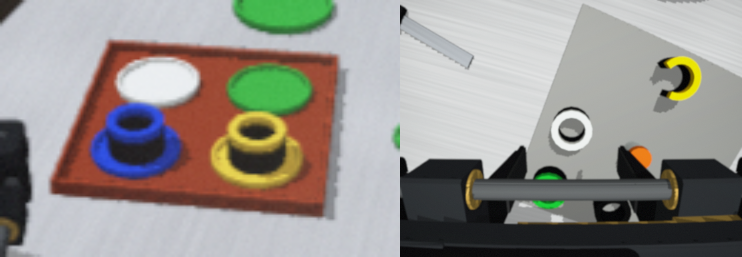

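Blue stands flat in its pocket. The white ring at (571,130) in the right half lies between the fingers, and the orange part is clear of them.

jog_arm(motion=[[0,0,0,-0.9,0,30,70],[0,0,0,0,0,30,70],[0,0,0,0,0,27,70],[0,0,0,0,0,13,70],[0,0,0,0,0,7,70],[0,0,0,0,0,0,70],[0,0,0,0,0,0,40],[0,0,0,0,0,0,40],[0,0,0,0,0,0,40],[0,0,0,0,0,0,40]])

```text
t: 17.32
eef_pos: [550.9, 264.2, 89.7]
tcp_rot: [3.142, -0.001, 0.272]
ft_force: [-1.7, -0.3, 5.4]
opening: 0.506
grip_force: 30.0
```

jog_arm(motion=[[0,0,0,0,0,0,40],[0,0,0,0,0,0,40],[0,0,0,0,0,-10,40],[0,0,0,0,0,-20,40],[0,0,0,0,0,-30,40],[0,0,0,0,0,-30,40],[0,0,0,0,0,0,40]])

```text
t: 18.2
eef_pos: [551.3, 264.4, 181.5]
tcp_rot: [-3.141, -0.004, 0.272]
ft_force: [-0.5, -0.5, -1.5]
opening: 0.503
grip_force: 30.0
```

jog_arm(motion=[[0,0,0,-9.1,52.8,0,40],[0,0,0,-9.1,52.8,0,40],[0,0,0,-9.1,52.8,0,40],[0,0,0,-9.1,52.8,0,40],[0,0,0,-9.1,52.8,0,40],[0,0,0,-9.1,52.8,0,40],[0,0,0,-9.1,52.8,0,40],[0,0,0,-9.1,52.8,0,40],[0,0,0,-9.1,52.8,0,40],[0,0,0,0,0,0,40]])

```text
t: 19.45
eef_pos: [599.0, -218.9, 177.9]
tcp_rot: [-3.141, 0.001, 0.268]
ft_force: [-0.2, 0.3, -1.4]
opening: 0.5
grip_force: 30.0
```

jog_arm(motion=[[0,0,0,0,0,0,40],[0,0,0,0,0,0,40]])

```text
t: 19.7
eef_pos: [599.3, -214.3, 178.9]
tcp_rot: [-3.141, 0.001, 0.273]
ft_force: [0.1, 0.9, -0.6]
opening: 0.502
grip_force: 30.0
```

jog_arm(motion=[[0,0,0,0,1,30,40],[0,0,0,0,0,30,40],[0,0,0,0,0,14,40],[0,0,0,0,0,7,40],[0,0,0,0,0,2,40],[0,0,0,0,0,0,40],[0,0,0,0,0,0,40],[0,0,0,0,0,0,52],[0,0,0,0,0,0,60],[0,0,0,0,0,0,70]])

```text
t: 20.95
eef_pos: [599.7, -216.6, 96.4]
tcp_rot: [3.141, -0.0, 0.272]
ft_force: [0.6, 0.1, 0.1]
opening: 0.686
grip_force: 0.0
```

jog_arm(motion=[[0,0,0,0,0,0,70],[0,0,0,0,0,0,70],[0,0,0,0,0,-20,70],[0,0,0,0,0,-40,70],[0,0,0,0,0,-40,70]])

```text
t: 21.58
eef_pos: [599.7, -216.5, 198.6]
tcp_rot: [3.141, -0.0, 0.272]
ft_force: [0.0, 0.1, -0.8]
opening: 0.737
grip_force: 0.0
```

jog_arm(motion=[[0,0,0,0.1,-50.4,0,70],[0,0,0,0.1,-50.4,0,70],[0,0,0,0.1,-50.4,0,70],[0,0,0,0.1,-50.4,0,70],[0,0,0,0.1,-50.4,0,70],[0,0,0,0.1,-50.4,0,70],[0,0,0,0.1,-50.4,0,70],[0,0,0,0.1,-50.4,0,70],[0,0,0,0.1,-50.4,0,70],[0,0,0,0.1,-50.4,0,70]])

```text
t: 22.82
eef_pos: [464.9, 270.8, 197.6]
tcp_rot: [-3.141, -0.002, 0.272]
ft_force: [-0.2, -0.5, 0.2]
opening: 0.736
grip_force: 0.0
```

jog_arm(motion=[[0,0,0,0,0,0,70],[0,0,0,0,0,0,70]])

```text
t: 23.08
eef_pos: [465.4, 269.0, 197.0]
tcp_rot: [3.142, -0.001, 0.272]
ft_force: [0.4, -0.6, 0.2]
opening: 0.739
grip_force: 0.0
```

Run:
```python
from h import *
np.set_printoptions(precision=1,suppress=True)
s=env.state();print(s['eef_pos'],s['tcp_rot'])
c=env.read_camera("wrist")
for b in blobs(c,'green',33): print(np.array(b))
W=c["color"]
c=env.read_camera("side")
im=np.hstack([cv2.resize(c["color"][120:210,190:330],(400,257)),cv2.resize(W,(342,257))]);cv2.imwrite("pics/s4.png",cv2.cvtColor(im,cv2.COLOR_RGB2BGR))
```

```text
[465.4 269.  197. ] [ 3.1 -0.   0.3]
[466.1 270.8  24.   24.9]
```

View pics/s4.png

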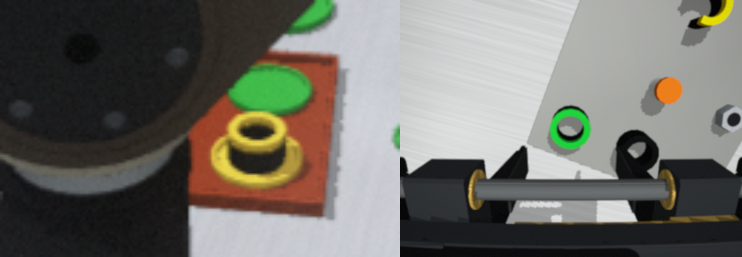

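The tray's blue and white pockets are hidden by the arm. The green ring at (570,128) in the right half lies between the fingers. The black ring's nearest finger corner clears it by about 17 mm.

jog_arm(motion=[[0,0,0,0.4,-0.8,30,68],[0,0,0,0,0,30,68],[0,0,0,0,0,28,68],[0,0,0,0,0,13,68],[0,0,0,0,0,7,68],[0,0,0,0,0,0,68],[0,0,0,0,0,0,40],[0,0,0,0,0,0,40],[0,0,0,0,0,0,40],[0,0,0,0,0,0,40]])

```text
t: 24.42
eef_pos: [465.6, 270.2, 88.7]
tcp_rot: [-3.142, -0.001, 0.272]
ft_force: [-2.3, 0.8, 5.6]
opening: 0.492
grip_force: 30.0
```

jog_arm(motion=[[0,0,0,0,0,0,40],[0,0,0,0,0,0,40],[0,0,0,0,0,-10,40],[0,0,0,0,0,-20,40],[0,0,0,0,0,-30,40],[0,0,0,0,0,-30,40],[0,0,0,0,0,0,40]])

```text
t: 25.3
eef_pos: [466.0, 270.3, 180.3]
tcp_rot: [-3.141, -0.004, 0.272]
ft_force: [-1.0, 0.4, -0.7]
opening: 0.494
grip_force: 30.0
```

jog_arm(motion=[[0,0,0,-10.3,48.7,0,40],[0,0,0,-10.3,48.7,0,40],[0,0,0,-10.3,48.7,0,40],[0,0,0,-10.3,48.7,0,40],[0,0,0,-10.3,48.7,0,40],[0,0,0,-10.3,48.7,0,40],[0,0,0,-10.3,48.7,0,40],[0,0,0,-10.3,48.7,0,40],[0,0,0,-10.3,48.7,0,40],[0,0,0,-10.3,48.7,0,40]])

```text
t: 26.55
eef_pos: [496.6, -228.3, 177.3]
tcp_rot: [-3.141, 0.001, 0.272]
ft_force: [0.2, 0.4, -1.3]
opening: 0.492
grip_force: 30.0
```

jog_arm(motion=[[0,0,0,0,0,0,40],[0,0,0,0,0,0,40],[0,0,0,0,0,0,40]])

```text
t: 26.92
eef_pos: [496.9, -225.6, 177.9]
tcp_rot: [-3.141, 0.001, 0.273]
ft_force: [-0.7, 0.4, -1.0]
opening: 0.493
grip_force: 30.0
```

jog_arm(motion=[[0,0,0,0.3,0,30,40],[0,0,0,0,0,30,40],[0,0,0,0,0,14,40],[0,0,0,0,0,7,40],[0,0,0,0,0,2,40],[0,0,0,0,0,0,40],[0,0,0,0,0,0,40],[0,0,0,0,0,0,52],[0,0,0,0,0,0,60],[0,0,0,0,0,0,70]])

```text
t: 28.18
eef_pos: [497.4, -226.7, 95.3]
tcp_rot: [3.141, -0.0, 0.272]
ft_force: [0.2, 0.3, -0.9]
opening: 0.684
grip_force: 0.0
```

jog_arm(motion=[[0,0,0,0,0,0,70],[0,0,0,0,0,0,70],[0,0,0,0,0,-20,70],[0,0,0,0,0,-40,70],[0,0,0,0,0,-50,70],[0,0,0,-20,45,-30,70],[0,0,0,-20,45,-20,70],[0,0,0,-20,45,0,70],[0,0,0,-20,45,0,70],[0,0,0,-10,30,0,70]])

```text
t: 29.42
eef_pos: [466.2, -455.1, 255.1]
tcp_rot: [3.141, 0.0, 0.27]
ft_force: [-0.3, 0.3, 0.6]
opening: 0.733
grip_force: 0.0
```

jog_arm(motion=[[0,0,0,0,0,0,70],[0,0,0,0,0,0,70],[0,0,0,0,0,0,70]])

```text
t: 29.8
eef_pos: [467.3, -452.0, 255.4]
tcp_rot: [-3.141, 0.0, 0.273]
ft_force: [-0.7, -0.3, 0.3]
opening: 0.732
grip_force: 0.0
```

Run:
```python
from h import *
np.set_printoptions(precision=1,suppress=True)
s=env.state();print(s['eef_pos'],np.abs(s['qvel']).max())
a=env.read_camera("top")["color"];b=env.read_camera("side")["color"]
im=np.hstack([cv2.resize(a[110:250,90:360],(400,207)),cv2.resize(b[120:350,110:350],(216,207))])
im=np.vstack([cv2.resize(b[115:345,110:350],(600,575))[:, :]]);t=cv2.resize(a[110:250,90:360],(600,311))
cv2.imwrite("pics/f1.png",cv2.cvtColor(im,cv2.COLOR_RGB2BGR));cv2.imwrite("pics/f2.png",cv2.cvtColor(t,cv2.COLOR_RGB2BGR))
```

```text
[ 467.3 -452.   255.4] 0.004863083701753428
```

View pics/f1.png

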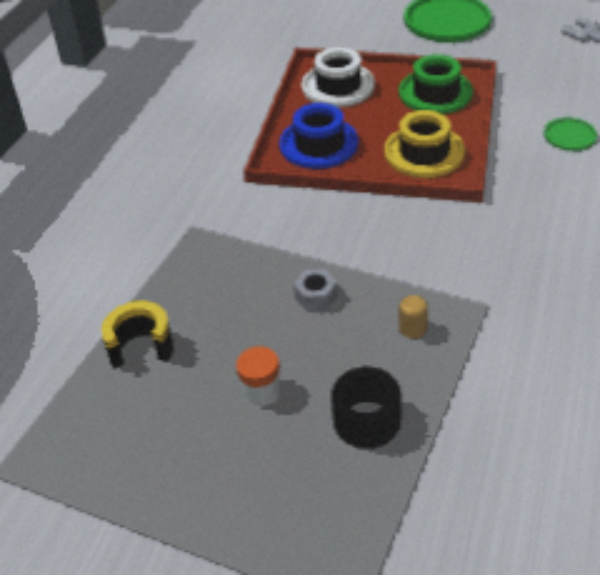

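View pics/f2.png

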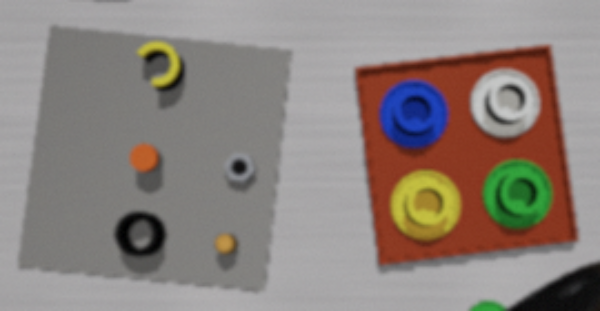

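Both final views show the four rings flat and painted side up in their own pockets. In the first crop they are at white (337,78), green (436,80), blue (318,135) and yellow (424,140). The broken and black rings have not moved.

```bash
python3 -c "
from cell import env
print(env.job_done())"
```

```text
the job is handed in; nothing more can be done
None
```

The job is handed in: all four painted rings stand flat, painted side up, in the pockets of their own colour, and the black and broken rings are where they were, after about 30 s of the 99 s allowed.

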